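# Find the unlatched herb canister and hold its lid open

### The job

One of the three flip-lid herb canisters on the blending table was not latched. Tap the lids one after the other on their green tabs, working along the row from the robot's left to its right and trying all three: two are firm, one gives a little. Then lift the loose lid by its tab to about 60 degrees and keep hold of it, so that the person opposite can take out herbs: finish while holding the lid open and still, and leave the cup, scale, tray and spoon where they are.

Things in the scene. Friction and masses are not known exactly. Their poses are not given: they have to be found in the camera images.
- tab_a (a point): centre of the green thumb tab on one canister's lid: 24 mm wide (y), 10 mm thick (z), clear of rim and canister from 14 mm behind this point (-x) to the tab's end 16 mm past it. Lid shut: this point is 110 mm above the table (tab top 115), x level, outwards from the hinge, roughly away from the robot, z up. Turns with the lid. All three look alike; which stands where varies.
- canister_a: clear round herb canister under tab_a, fixed to the table; outer radius 56 mm, 100 mm tall; origin centre of underside, x towards the tab (tab centre 78 mm out), turned up to 0.4 rad. White round lid of radius 60 mm, top 115 mm above the table. Catch under the tab, out of sight from above.
- hinge_a (a point): middle of the level hinge axis (along y) of the lid with tab_a, on the robot's side, 106 mm above the table, 64 mm from the canister's axis, 142 mm behind and 4 mm below the tab's centre (lid shut): as the lid opens the tab rises and swings back towards the robot.
- lid_a (a joint): opening angle of the lid with tab_a, rad: 0 shut, also while pressed, grows as the tab rises, stops at 1.40. Tab pressed: a latched lid moves under 1 mm and cannot be opened; the loose one gives on its springy seal from about 1 N, bottoms 5 to 6 mm down at 4 to 5 N, springs back, opens freely, and falls shut if let go (about 120 g).
- tab_b (a point): centre of the green thumb tab on one canister's lid: 24 mm wide (y), 10 mm thick (z), clear of rim and canister from 14 mm behind this point (-x) to the tab's end 16 mm past it. Lid shut: this point is 110 mm above the table (tab top 115), x level, outwards from the hinge, roughly away from the robot, z up. Turns with the lid. All three look alike; which stands where varies.
- canister_b: clear round herb canister under tab_b, fixed to the table; outer radius 56 mm, 100 mm tall; origin centre of underside, x towards the tab (tab centre 78 mm out), turned up to 0.4 rad. White round lid of radius 60 mm, top 115 mm above the table. Catch under the tab, out of sight from above.
- hinge_b (a point): middle of the level hinge axis (along y) of the lid with tab_b, on the robot's side, 106 mm above the table, 64 mm from the canister's axis, 142 mm behind and 4 mm below the tab's centre (lid shut): as the lid opens the tab rises and swings back towards the robot.
- lid_b (a joint): opening angle of the lid with tab_b, rad: 0 shut, also while pressed, grows as the tab rises, stops at 1.40. Tab pressed: a latched lid moves under 1 mm and cannot be opened; the loose one gives on its springy seal from about 1 N, bottoms 5 to 6 mm down at 4 to 5 N, springs back, opens freely, and falls shut if let go (about 120 g).
- tab_c (a point): centre of the green thumb tab on one canister's lid: 24 mm wide (y), 10 mm thick (z), clear of rim and canister from 14 mm behind this point (-x) to the tab's end 16 mm past it. Lid shut: this point is 110 mm above the table (tab top 115), x level, outwards from the hinge, roughly away from the robot, z up. Turns with the lid. All three look alike; which stands where varies.
- canister_c: clear round herb canister under tab_c, fixed to the table; outer radius 56 mm, 100 mm tall; origin centre of underside, x towards the tab (tab centre 78 mm out), turned up to 0.4 rad. White round lid of radius 60 mm, top 115 mm above the table. Catch under the tab, out of sight from above.
- hinge_c (a point): middle of the level hinge axis (along y) of the lid with tab_c, on the robot's side, 106 mm above the table, 64 mm from the canister's axis, 142 mm behind and 4 mm below the tab's centre (lid shut): as the lid opens the tab rises and swings back towards the robot.
- lid_c (a joint): opening angle of the lid with tab_c, rad: 0 shut, also while pressed, grows as the tab rises, stops at 1.40. Tab pressed: a latched lid moves under 1 mm and cannot be opened; the loose one gives on its springy seal from about 1 N, bottoms 5 to 6 mm down at 4 to 5 N, springs back, opens freely, and falls shut if let go (about 120 g).
- cup_mid (a point): bystander: centre of a loose white paper cup, radius 38 mm, 85 mm tall, mid-height, to the right of the row
- scale: bystander: loose flat pocket scale 66 x 122 x 34 mm with a small white weighing dish on it, beyond the canisters; origin centre of underside
- tray: bystander: loose clear tray of herbs in four compartments, 66 x 250 x 34 mm (long along its y), beyond the canisters; origin centre of underside
- scoop_grip (a point): bystander: handle of a loose wooden spoon 170 mm long, lying to the left of the row

How it is judged:
By the outcome, as a careful person would: the job done as asked, in the order asked, and still so for the second after the job is handed in, while the arm keeps its last pose, push and grip.
It also fails if it takes over 51 s, if anything falls off the work surface, if the arm or the gripper's body presses on something with over 40 N, if the wrist force passes 120 N, or if a joint passes its speed limit or range.

### The arm

A 6-joint arm with a two-finger parallel gripper is mounted at the origin on the work surface. World frame = base frame: x ahead of the robot, y to its left, z up, the work surface at z = 0. Lengths are in mm, angles in degrees, forces in N, time in s.
With the tool pointing down it reaches from about 350 to 850 mm from the base axis. Payload 8.1 kg.
Tool frame: the origin (TCP) lies at the very end of the fingers, on their centre line; the grasp point (between the pads) lies 19 mm behind it; z points along the fingers, y is the line along which they close (so a half turn about z gives the same grasp; the last joint's range is limited). The gripper opens to 85 mm and grips with 20 to 120 N. Pads are 22 mm wide; open, the fingers measure 114 mm over their backs; the gripper's body (76 mm by 85 mm) begins 54 mm behind the grasp point. The pads swing forward as they close: fully open they stand 13 mm farther back than shut.
Start: joints at [59.679, 7.471, 85.268, -0, 87.261, -4.893], TCP at [257.605, 541.89, 231.292] pointing down, gripper open.
Joint ranges: [-169.43, 169.43], [-51.17, 129.36], [1.28, 143.12], [-76.62, 256.62], [0, 156.53], [-152.29, 152.29]. Speed limits (degrees/s): [136.94, 136.94, 159.86, 180, 180, 180].

### API

Orientations are given as [roll, pitch, yaw] about the fixed x, y, z axes, in that order (R = Rz(yaw) Ry(pitch) Rx(roll)).
In Python, from bench import sense, eyes, job, models gives the robot as it stands. The module is installed in compiled form; this text tells all that it offers.
- The arm moves only by the tool apply_moves, never from a script. Its argument "rows" is a list of rows, each a list of 6 numbers: the shift along the tool's x, y, z in mm, then the turn, a rotation vector about the tool's x, y, z in rad. In form: [[dx, dy, dz, rx, ry, rz], ...]. A call has exactly 5 rows; each row shifts and turns the commanded pose from where the row before left it, along the tool's axes as they then stand; what a row does not reach is not made up. A row lasts 1/8 s, in which the tool goes at most 62.5 mm and 10.7 degrees, less where a joint would pass 70% of its speed; a pose out of reach is approached as far as the arm can. A call is refused whole if a number of a shift passes 62.5 or a number of a turn 0.188, either way. A call with a gripper value outside its range is refused whole. "fingers" is the finger opening in mm, from 0 to 85.4, set as the call begins (left out, the last holds). The fingers move at their own pace and stop on an object; "grip_force" is the grip in N (left out, the last holds). Time passes only in rows, so rows that do not move let the fingers close, or fill a call up. It gives the time, the measured TCP pose, the force, the opening and the grip force at its end, in the units of the state.
- sense(): the state, without advancing time (a new reading comes with each control period).
- eyes.snapshot(name): name is "scene" or "top" or "wrist"; returns (picture, depth): 384x512x3 uint8, red, green, blue; 384x512 float32, mm along the optical axis (not along the pixel's ray), 0 where there is no reading.
- eyes.get_calibration(name): a dict with "intrinsics" (3x3 intrinsics, pixels), "D" ([k1, k2, p1, p2, k3] as OpenCV has them; the pictures are not rectified), "R" (3x3) and "t" (3): a world point X has camera coordinates R X + t; the wrist camera has in their place "mount" (4x4, takes a point from camera to tool coordinates, whose origin is the TCP and whose axes are the flange's). Camera axes: x right, y down, z forward; pixel columns grow to the right and rows downward; lengths in mm; the calibration is good to about 2 mm. A picture is of the moment at which its call begins: read the wrist's pose just before it. get_calibration takes no time and is no camera call.
- job.hand_in(): hands the job in; it is judged then, once.
Trained networks look in the newest picture that a camera, given by its name, has taken for a name from the list of things; names that differ only in an ending like _2 or _b are one class to them, and where a whole thing is asked for, a point or a joint stands for the part that bears it (a point fixed in the world has none). Each returns a list of dicts, best first, with "confidence" (0 to 1); they miss things now and then, are a little off and sometimes report something else, mostly with a low value. They report only what shows in the picture. A call takes as long as a camera call.
- models.boxes_of(name, camera): "xyz" ([x, y, z] in mm, in world coordinates, good to about 4 mm: the middle of the surface that is visible of it).
- models.cut_out(name, camera): "pixels" (384x512 bool, what is visible of it).
- models.place_of(name, camera): "xyz" ([x, y, z] in mm, in world coordinates, good to about 4 mm: a listed point, or the origin of a listed thing).
The state is a dict: "time": time; "joint_pos": joint angles; "qd": joint speeds; "joint_efforts": joint torques, N m; "tool_pos": TCP position; "tcp_rot": TCP orientation; "ft_force": force on the tool from outside, world axes, zero at the start; "wrist_torque": the same for the moment, N m; "finger_gap": finger opening in mm; "grip_force": force on a finger pad.
Only numpy, scipy, OpenCV 4.12 (cv2) and the standard library are available. Lean on these libraries where they do the work, as an engineer would, in place of code of your own. Each camera call takes 0.05 s, during which the arm holds its last target. There are 200 camera calls.

## Working session

There is one attempt and no reset: what is moved stays moved. The work goes in short steps, Python scripts to look and compute and a tool call to move; the robot and the scene stay as the last step left them, time stands still between calls to the robot, and variables do not carry over. Pictures are saved under pics/ and viewed, at most 10 in all, crops included, and the job is handed in when it is done.

Besides the shell and the picture viewer there is one more tool, called after "Emit:" as name(argument=value, ...) on one line, values as JSON. apply_moves: Moves the arm, as the interface text tells. Its arguments: {"type":"object","properties":{"rows":{"type":"array"},"fingers":{"type":"number"},"grip_force":{"type":"number"}},"required":["rows"]}

```bash
mkdir -p pics; python3 - <<'E'
from bench import sense, eyes, job, models
import cv2, numpy as np
s=sense(); print(s)
for c in ["top","scene"]:
    p,d=eyes.snapshot(c); cv2.imwrite(f"pics/{c}0.png",p[:,:,::-1])
    for n in ["tab_a","hinge_a","canister_a"]+(["cup_mid","scale","tray","scoop_grip"] if c=="top" else []):
        print(c,n,[(np.round(r["xyz"],1).tolist(),round(r["confidence"],2)) for r in models.place_of(n,c)])
E
```

```text
{'time': 0.0, 'joint_pos': array([ 5.96783495e+01,  7.51553712e+00,  8.53304731e+01, -9.37167515e-05,
        8.72597434e+01, -4.89346019e+00]), 'qd': array([-0.09470391, -0.06735654, -0.00794024,  0.02246729,  0.02726661,
        0.09268168]), 'joint_efforts': array([ 1.47638848e-04, -5.69449604e+01, -5.00518441e+01, -5.21433394e-04,
        1.59176567e-02, -2.90329092e-05]), 'tool_pos': array([257.33444072, 541.40766427, 230.22849992]), 'tcp_rot': array([-1.79894624e+02, -8.92785663e-03,  1.54571806e+02]), 'ft_force': array([ 0.02331335, -0.37139935, -0.57172617]), 'wrist_torque': array([-0.04763346,  0.03948437, -0.00415581]), 'grip_force': 0.0, 'finger_gap': 85.37399771652952}
top tab_a [([574.1, -268.1, 109.6], 0.94), ([524.0, -22.4, 107.2], 0.93), ([519.9, 232.5, 110.5], 0.91)]
top hinge_a [([433.3, -284.9, 102.5], 0.86), ([377.0, 232.5, 103.5], 0.64), ([389.6, 25.8, 106.9], 0.58)]
top canister_a [([446.8, 7.2, 3.6], 0.88), ([499.2, -272.7, 1.6], 0.74), ([440.8, 226.0, 1.2], 0.68), ([729.0, -212.5, -2.6], 0.61), ([574.3, -265.3, 111.6], 0.2)]
top cup_mid [([530.2, -416.2, 41.6], 0.74)]
top scale [([748.6, 152.2, 1.9], 0.67)]
top tray [([732.3, -212.4, -3.0], 0.82)]
top scoop_grip [([508.2, 428.3, 9.8], 0.62)]
scene tab_a [([524.9, -15.4, 111.5], 0.91), ([576.8, -267.3, 112.3], 0.84), ([517.9, 232.3, 106.2], 0.67)]
scene hinge_a [([434.8, -281.8, 104.4], 0.94), ([375.7, 228.1, 108.1], 0.61), ([388.8, 26.8, 103.1], 0.56)]
scene canister_a [([451.7, 1.6, 1.3], 0.94), ([443.7, 232.0, 3.7], 0.79), ([498.2, -279.3, 0.7], 0.78)]
```

View pics/top0.png

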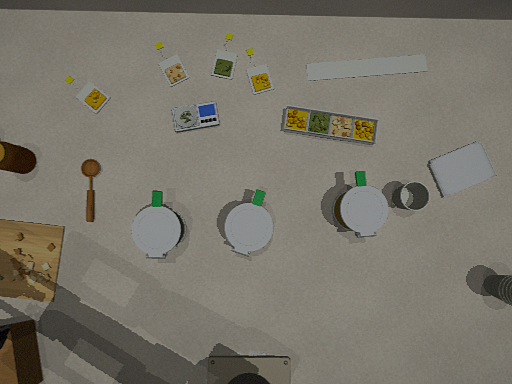

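View pics/scene0.png

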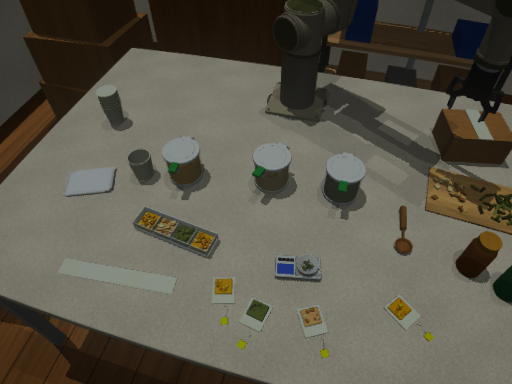

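The top view shows three white lids with green tabs at pixels (157,198), (259,197) and (361,178). They match the network positions at y = +232, -20 and -268, with heights close to 110. The spoon (90,190), scale (195,116), tray (328,125) and cup (410,195) are all clear of the tabs. The scene view agrees.

```bash
cat > h.py <<'E'
from bench import sense, eyes, job, models
import numpy as np, json
from scipy.spatial.transform import Rotation as Ro, Slerp
np.set_printoptions(suppress=True,precision=2)
def rot(rpy): return Ro.from_euler('xyz',rpy,degrees=True)
def log(s):
    open('log.jsonl','a').write(json.dumps([list(map(float,s['joint_pos'])),list(map(float,s['tool_pos'])),list(map(float,s['tcp_rot']))])+"\n")
def plan(P,rpy,n):
    s=sense(); log(s); p0=s['tool_pos']; R0=rot(s['tcp_rot']); R1=rot(rpy)
    print('from',p0,s['tcp_rot'],'t',s['time'],'F',s['ft_force'],'q',s['joint_pos'])
    sl=Slerp([0,1],Ro.concatenate([R0,R1])); Ra=R0; pa=p0
    for i in range(1,n+1):
        p=p0+(np.array(P)-p0)*i/n; R=sl(i/n)
        print(np.round(Ra.inv().apply(p-pa),1).tolist(), np.round((Ra.inv()*R).as_rotvec(),3).tolist()); pa,Ra=p,R
E
python3 -c "
from h import *
plan([523,232,135],[180,0,181],10)"
```

```text
from [257.63 541.9  231.33] [180.     0.   154.57] t 0.6 F [1.03 0.36 0.33] q [59.68  7.47 85.27 -0.   87.26 -4.89]
[-37.3, -16.6, 9.6] [0.0, 0.0, -0.046]
[-36.5, -18.3, 9.6] [0.0, 0.0, -0.046]
[-35.6, -20.0, 9.6] [0.0, 0.0, -0.046]
[-34.6, -21.6, 9.6] [0.0, 0.0, -0.046]
[-33.6, -23.1, 9.6] [0.0, 0.0, -0.046]
[-32.5, -24.7, 9.6] [0.0, 0.0, -0.046]
[-31.3, -26.1, 9.6] [0.0, 0.0, -0.046]
[-30.1, -27.6, 9.6] [0.0, 0.0, -0.046]
[-28.8, -28.9, 9.6] [0.0, 0.0, -0.046]
[-27.4, -30.2, 9.6] [0.0, 0.0, -0.046]
```

Emit:
apply_moves(rows=[[-37.3, -16.6, 9.6, 0, 0, -0.046], [-36.5, -18.3, 9.6, 0, 0, -0.046], [-35.6, -20, 9.6, 0, 0, -0.046], [-34.6, -21.6, 9.6, 0, 0, -0.046], [-33.6, -23.1, 9.6, 0, 0, -0.046]], fingers=0, grip_force=20)

```text
time: 1.23
tool_pos: [391.1, 385.9, 183.2]
tcp_rot: [180.0, 0.0, 167.8]
ft_force: [0.7, -0.3, 0.2]
finger_gap: 0.2
grip_force: 0.0
```

Emit:
apply_moves(rows=[[-32.5, -24.7, 9.6, 0, 0, -0.046], [-31.3, -26.1, 9.6, 0, 0, -0.046], [-30.1, -27.6, 9.6, 0, 0, -0.046], [-28.8, -28.9, 9.6, 0, 0, -0.046], [-27.4, -30.2, 9.6, 0, 0, -0.046]])

```text
time: 1.85
tool_pos: [523.7, 230.8, 135.2]
tcp_rot: [180.0, 0.0, -179.0]
ft_force: [-0.2, -0.6, -0.4]
finger_gap: -0.2
grip_force: 0.0
```

```bash
python3 -c "
from h import *
import cv2
plan([523,232,117],[180,0,181],5)
p,d=eyes.snapshot('wrist'); cv2.imwrite('pics/w1.png',p[:,:,::-1])
print(eyes.get_calibration('wrist')['mount'])
for r in models.place_of('tab_a','wrist')+models.place_of('hinge_a','wrist'): print(r)
"
```

```text
from [523.72 230.75 135.18] [ 179.99    0.02 -178.99] t 1.85 F [-0.22 -0.56 -0.41] q [ 18.64   6.92  96.08   0.    76.97 -72.37]
[0.1, 0.3, 3.6] [0.0, 0.0, 0.0]
[0.1, 0.3, 3.6] [0.0, 0.0, 0.0]
[0.1, 0.3, 3.6] [0.0, 0.0, 0.0]
[0.1, 0.3, 3.6] [0.0, 0.0, 0.0]
[0.1, 0.3, 3.6] [0.0, 0.0, 0.0]
[[   0.     -0.95   -0.3    75.52]
 [   1.      0.      0.     -0.77]
 [  -0.     -0.3     0.95 -142.84]
 [   0.      0.      0.      1.  ]]
{'xyz': [517.2, 232.5, 109.4], 'confidence': 0.95}
```

Emit:
apply_moves(rows=[[0.5, 0, 5, 0, 0, 0], [0.5, 0, 5, 0, 0, 0], [0.5, 0, 4, 0, 0, 0], [0, 0, 3, 0, 0, 0], [0, 0, 1, 0, 0, 0]])

```text
time: 2.62
tool_pos: [521.1, 232.0, 117.0]
tcp_rot: [-180.0, -0.0, -179.0]
ft_force: [-0.7, 0.2, 0.1]
finger_gap: -0.1
grip_force: 0.0
```

Emit:
apply_moves(rows=[[0, 0, 1, 0, 0, 0], [0, 0, 1, 0, 0, 0], [0, 0, 0.5, 0, 0, 0], [0, 0, 0.5, 0, 0, 0], [0, 0, 0, 0, 0, 0]])

```text
time: 3.25
tool_pos: [521.4, 231.8, 114.4]
tcp_rot: [180.0, 0.0, -179.1]
ft_force: [0.2, 0.3, 1.5]
finger_gap: 0.2
grip_force: 0.4
```

Emit:
apply_moves(rows=[[0, 0, 0.5, 0, 0, 0], [0, 0, 0.5, 0, 0, 0], [0, 0, 0.5, 0, 0, 0], [0, 0, 0.5, 0, 0, 0], [0, 0, 0, 0, 0, 0]])

```text
time: 3.88
tool_pos: [521.5, 231.9, 112.6]
tcp_rot: [180.0, 0.0, -179.1]
ft_force: [0.2, -0.3, 4.0]
finger_gap: -0.2
grip_force: 2.2
```

Emit:
apply_moves(rows=[[0, 0, 0.5, 0, 0, 0], [0, 0, 0.5, 0, 0, 0], [0, 0, 0.5, 0, 0, 0], [0, 0, 0.5, 0, 0, 0], [0, 0, 0, 0, 0, 0]])

```text
time: 4.5
tool_pos: [521.6, 232.0, 111.0]
tcp_rot: [180.0, 0.0, -179.1]
ft_force: [-1.7, 0.8, 8.6]
finger_gap: 0.1
grip_force: 4.0
```

```bash
cat >> h.py <<'E'
import cv2
def lid(c,psi,R=50,cam='wrist'):
    s=sense(); p,d=eyes.snapshot(cam); K=eyes.get_calibration(cam)
    v,u=np.nonzero(d>0); z=d[v,u]
    n=cv2.undistortPoints(np.stack([u,v],1).astype(float)[:,None],K['intrinsics'],np.array(K['D']))[:,0]
    X=np.c_[n*z[:,None],z]
    if cam=='wrist':
        M=np.array(K['mount']); X=X@M[:3,:3].T+M[:3,3]; X=rot(s['tcp_rot']).apply(X)+s['tool_pos']
    else: X=(X-np.array(K['t']))@np.array(K['R'])
    a=np.radians(psi); e=np.array([np.cos(a),np.sin(a)])
    xy=X[:,:2]-c; k=(np.hypot(*xy.T)<R)&(abs(X[:,2]-113)<14)
    q=xy[k]@e; w=X[k,2]
    out=[(len(w[m]),round(float(np.median(w[m])),2)) for m in [(q>lo)&(q<lo+20) for lo in (-50,-30,-10,10,30)]]
    print(cam,'t',s['time'],'z',s['tool_pos'],'F',s['ft_force'],out)
    return p
E
python3 -c "
from h import *
p=lid([442,229],1); cv2.imwrite('pics/w2.png',p[:,:,::-1]); lid([442,229],1,cam='top'); lid([442,229],1,cam='scene')
s=sense();log(s)
"
```

```text
wrist t 4.5 z [521.63 231.97 111.  ] F [-1.73  0.81  8.57] [(0, nan), (11774, 115.26), (13254, 114.8), (10522, 114.22), (5662, 113.07)]
top t 4.55 z [521.64 231.99 111.04] F [-1.14  0.27  7.78] [(9, 114.39), (70, 114.49), (115, 115.04), (98, 114.59), (56, 113.0)]
scene t 4.6 z [521.66 231.97 111.06] F [-1.98  0.22  7.62] [(0, nan), (0, nan), (4, 113.94), (9, 113.96), (3, 111.5)]
  return _methods._mean(a, axis=axis, dtype=dtype,
  ret = ret.dtype.type(ret / rcount)
```

Emit:
apply_moves(rows=[[0, 0, -2, 0, 0, 0], [0, 0, -2, 0, 0, 0], [0, 0, -3, 0, 0, 0], [0, 0, -5, 0, 0, 0], [0, 0, 0, 0, 0, 0]])

```text
time: 5.28
tool_pos: [521.6, 231.9, 122.7]
tcp_rot: [180.0, 0.0, -179.1]
ft_force: [0.4, -0.1, -0.0]
finger_gap: -0.2
grip_force: 0.0
```

```bash
python3 -c "
from h import *
p=lid([442,229],1); lid([442,229],1,cam='top'); lid([442,229],1,cam='scene')
"
```

```text
wrist t 5.275 z [521.55 231.86 122.68] F [ 0.37 -0.05 -0.05] [(6, 114.52), (11409, 116.49), (11528, 116.49), (9321, 116.42), (5112, 115.71)]
top t 5.325 z [521.42 231.81 122.43] F [-0.16  0.08 -0.  ] [(14, 114.85), (73, 116.55), (119, 116.4), (107, 116.59), (68, 115.41)]
scene t 5.375 z [521.32 231.77 122.23] F [-0.69 -0.67  0.88] [(0, nan), (5, 116.42), (7, 115.46), (12, 116.58), (19, 113.88)]
  return _methods._mean(a, axis=axis, dtype=dtype,
  ret = ret.dtype.type(ret / rcount)
```

View pics/w2.png

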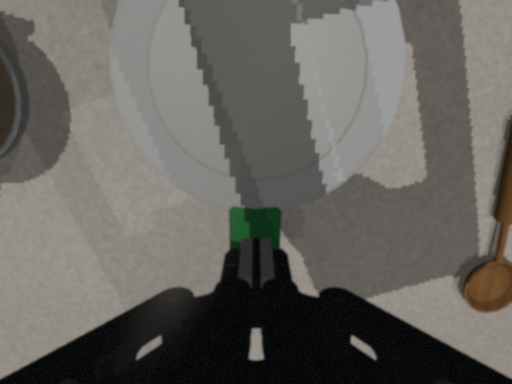

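The wrist view shows the fingertips at (256,255), on the outer half of the green tab at (255,228). Wrist and top depth both show the far side of this lid dropping 2–3 mm under the press and springing back, so the left lid gave. I'll tap the other two now.

```bash
python3 -c "
from h import *
plan([528,-20,135],[180,0,161.5],5)
"
```

```text
from [521.25 231.76 122.16] [-180.     -0.01 -179.07] t 5.425 F [-0.01 -0.25  0.3 ] q [ 18.82   7.39  97.     0.    75.62 -72.11]
[-0.5, -50.4, -2.6] [-0.0, -0.0, 0.068]
[-3.9, -50.2, -2.6] [-0.0, -0.0, 0.068]
[-7.3, -49.8, -2.6] [-0.0, -0.0, 0.068]
[-10.7, -49.2, -2.6] [-0.0, -0.0, 0.068]
[-14.0, -48.4, -2.6] [-0.0, -0.0, 0.068]
```

Emit:
apply_moves(rows=[[-0.5, -50.4, -2.6, 0, 0, 0.068], [-3.9, -50.2, -2.6, 0, 0, 0.068], [-7.3, -49.8, -2.6, 0, 0, 0.068], [-10.7, -49.2, -2.6, 0, 0, 0.068], [-14, -48.4, -2.6, 0, 0, 0.068]])

```text
time: 6.05
tool_pos: [527.7, -21.5, 135.3]
tcp_rot: [180.0, 0.0, 161.3]
ft_force: [0.6, -0.2, -0.2]
finger_gap: 0.2
grip_force: 0.0
```

```bash
python3 -c "
from h import *
print([ (r['xyz'],r['confidence']) for r in [*map(lambda x:x,(eyes.snapshot('wrist') and models.place_of('tab_a','wrist')))]])
plan([528,-20,117],[180,0,161.5],4)
lid([449,4.5],-18.5)
" 2>/dev/null
```

```text
[([522.5, -16.8, 108.6], 0.65)]
from [528.03 -24.37 135.66] [-179.92    0.07  161.1 ] t 6.15 F [-0.14  0.91  0.39] q [ -8.14   0.2  103.05  -0.1   76.7  -79.21]
[0.4, 1.0, 4.7] [-0.0, 0.0, -0.002]
[0.4, 1.0, 4.7] [-0.0, 0.0, -0.002]
[0.4, 1.0, 4.7] [-0.0, 0.0, -0.002]
[0.4, 1.0, 4.7] [-0.0, 0.0, -0.002]
wrist t 6.15 z [528.03 -24.37 135.66] F [-0.14  0.91  0.39] [(0, nan), (8997, 116.48), (9949, 116.5), (8203, 116.43), (4526, 116.02)]
```

Emit:
apply_moves(rows=[[0, 1, 5, 0, 0, 0], [0, 1, 5, 0, 0, 0], [0.5, 0.5, 4.5, 0, 0, 0], [0, 0, 3, 0, 0, 0], [0, 0, 1, 0, 0, 0]])

```text
time: 6.82
tool_pos: [528.0, -17.1, 116.4]
tcp_rot: [-180.0, -0.0, 161.5]
ft_force: [-0.1, -1.0, 0.6]
finger_gap: 0.4
grip_force: 0.0
```

Emit:
apply_moves(rows=[[0, 0, 1, 0, 0, 0], [0, 0, 1, 0, 0, 0], [0, 0, 0.5, 0, 0, 0], [0, 0, 0.5, 0, 0, 0], [0, 0, 0, 0, 0, 0]])

```text
time: 7.45
tool_pos: [528.4, -17.5, 114.0]
tcp_rot: [180.0, 0.0, 161.4]
ft_force: [0.5, -0.2, 0.9]
finger_gap: -0.1
grip_force: 0.5
```

Emit:
apply_moves(rows=[[0, 0, 0.5, 0, 0, 0], [0, 0, 0.5, 0, 0, 0], [0, 0, 0.5, 0, 0, 0], [0, 0, 0.5, 0, 0, 0], [0, 0, 0, 0, 0, 0]])

```text
time: 8.07
tool_pos: [528.4, -17.5, 111.9]
tcp_rot: [180.0, 0.0, 161.4]
ft_force: [0.5, -0.8, 2.8]
finger_gap: 0.1
grip_force: 1.0
```

Emit:
apply_moves(rows=[[0, 0, 0.5, 0, 0, 0], [0, 0, 0.5, 0, 0, 0], [0, 0, 0.5, 0, 0, 0], [0, 0, 0, 0, 0, 0], [0, 0, 0, 0, 0, 0]])

```text
time: 8.7
tool_pos: [528.3, -17.4, 110.4]
tcp_rot: [180.0, 0.0, 161.4]
ft_force: [1.8, -0.8, 2.8]
finger_gap: -0.2
grip_force: 1.4
```

```bash
python3 -c "
from h import *
lid([449,4.5],-18.5);lid([449,4.5],-18.5,cam='top');log(sense())
" 2>/dev/null
```

```text
wrist t 8.7 z [528.33 -17.44 110.4 ] F [ 1.78 -0.82  2.75] [(0, nan), (10173, 115.04), (13520, 114.55), (10717, 113.88), (5794, 112.98)]
top t 8.75 z [528.3  -17.43 110.37] F [ 1.87 -0.67  2.84] [(190, 115.19), (304, 115.0), (330, 114.49), (305, 113.72), (162, 113.04)]
```

Emit:
apply_moves(rows=[[0, 0, -2, 0, 0, 0], [0, 0, -2, 0, 0, 0], [0, 0, -3, 0, 0, 0], [0, 0, -6, 0, 0, 0], [0, 0, -6, 0, 0, 0]])

```text
time: 9.43
tool_pos: [528.0, -17.4, 129.6]
tcp_rot: [-180.0, -0.0, 161.4]
ft_force: [-0.3, 0.6, -0.1]
finger_gap: 0.2
grip_force: 0.0
```

```bash
python3 -c "
from h import *
lid([449,4.5],-18.5);lid([449,4.5],-18.5,cam='top')
plan([579.5,-267.5,135],[180,0,186],5)
" 2>/dev/null
```

```text
wrist t 9.425 z [528.   -17.36 129.57] F [-0.34  0.64 -0.1 ] [(0, nan), (10125, 116.45), (10556, 116.5), (8693, 116.44), (4787, 116.05)]
top t 9.475 z [528.67 -17.45 130.67] F [0.82 0.18 0.27] [(189, 116.2), (303, 116.48), (336, 116.5), (307, 116.53), (172, 116.06)]
from [528.8  -17.47 130.39] [179.98   0.08 161.45] t 9.525 F [ 0.48 -0.63  0.79] q [ -7.45   0.53 103.29   0.    76.09 -78.9 ]
[-25.5, -44.2, -0.9] [0.0, 0.0, -0.086]
[-21.6, -46.2, -0.9] [0.0, 0.0, -0.086]
[-17.6, -47.9, -0.9] [0.0, 0.0, -0.086]
[-13.5, -49.2, -0.9] [0.0, 0.0, -0.086]
[-9.2, -50.2, -0.9] [0.0, 0.0, -0.086]
```

Emit:
apply_moves(rows=[[-25.5, -44.2, -0.9, 0, 0, -0.086], [-21.6, -46.2, -0.9, 0, 0, -0.086], [-17.6, -47.9, -0.9, 0, 0, -0.086], [-13.5, -49.2, -0.9, 0, 0, -0.086], [-9.2, -50.2, -0.9, 0, 0, -0.086]])

```text
time: 10.15
tool_pos: [579.2, -269.0, 133.8]
tcp_rot: [180.0, 0.0, -173.8]
ft_force: [0.3, -0.3, 1.3]
finger_gap: 0.1
grip_force: 0.0
```

Emit:
apply_moves(rows=[[0, 0, 0, 0, 0, 0], [0, 0, 4, 0, 0, 0], [0, 0, 4, 0, 0, 0], [0, 0, 4, 0, 0, 0], [0, 0, 0, 0, 0, 0]])

```text
time: 10.78
tool_pos: [578.8, -266.5, 121.3]
tcp_rot: [180.0, -0.0, -173.9]
ft_force: [0.1, 0.1, -0.3]
finger_gap: 0.2
grip_force: 0.0
```

```bash
python3 -c "
from h import *
p=lid([497,-276],6); cv2.imwrite('pics/w3.png',p[:,:,::-1])
print([ (r['xyz'],r['confidence']) for r in models.place_of('tab_a','wrist')])
lid([497,-276],6,cam='top')
plan([579.5,-267.5,117],[180,0,186],3)
" 2>/dev/null
```

```text
wrist t 10.775 z [ 578.81 -266.48  121.27] F [ 0.12  0.1  -0.28] [(0, nan), (10118, 116.5), (11806, 116.53), (9704, 116.46), (5301, 116.04)]
[([575.6, -264.6, 108.8], 0.87)]
top t 10.875 z [ 579.1  -266.99  121.89] F [-1.27 -0.06 -0.06] [(73, 116.25), (88, 116.24), (65, 115.79), (38, 115.37), (16, 114.13)]
from [ 579.16 -267.18  122.01] [-179.99    0.01 -173.9 ] t 10.925 F [-0.36 -0.18 -0.31] q [ -29.37   17.34   85.57    0.     77.08 -125.47]
[-0.1, -0.1, 1.7] [-0.0, 0.0, 0.001]
[-0.1, -0.1, 1.7] [-0.0, 0.0, 0.001]
[-0.1, -0.1, 1.7] [-0.0, 0.0, 0.001]
```

Emit:
apply_moves(rows=[[0, 0, 2, 0, 0, 0], [0, 0, 2, 0, 0, 0], [0, 0, 1, 0, 0, 0], [0, 0, 1, 0, 0, 0], [0, 0, 1, 0, 0, 0]])

```text
time: 11.55
tool_pos: [579.0, -267.5, 114.7]
tcp_rot: [-180.0, -0.0, -173.9]
ft_force: [0.7, -0.4, 0.7]
finger_gap: 0.3
grip_force: 0.2
```

Emit:
apply_moves(rows=[[0, 0, 0.5, 0, 0, 0], [0, 0, 0.5, 0, 0, 0], [0, 0, 0.5, 0, 0, 0], [0, 0, 0.5, 0, 0, 0], [0, 0, 0, 0, 0, 0]])

```text
time: 12.18
tool_pos: [579.1, -267.5, 113.1]
tcp_rot: [-180.0, 0.0, -173.9]
ft_force: [-0.7, 0.3, 3.6]
finger_gap: -0.3
grip_force: 1.6
```

Emit:
apply_moves(rows=[[0, 0, 0.5, 0, 0, 0], [0, 0, 0.5, 0, 0, 0], [0, 0, 0.5, 0, 0, 0], [0, 0, 0, 0, 0, 0], [0, 0, 0, 0, 0, 0]])

```text
time: 12.8
tool_pos: [579.2, -267.6, 111.8]
tcp_rot: [-180.0, 0.0, -173.9]
ft_force: [-2.0, -0.8, 6.6]
finger_gap: 0.2
grip_force: 3.0
```

```bash
python3 -c "
from h import *
lid([497,-276],6)
lid([497,-276],6,cam='top')
log(sense())
" 2>/dev/null
```

```text
wrist t 12.8 z [ 579.22 -267.61  111.83] F [-1.99 -0.76  6.62] [(0, nan), (10027, 115.51), (13312, 115.18), (10740, 114.75), (5778, 113.98)]
top t 12.85 z [ 579.21 -267.63  111.85] F [-2.24 -0.24  6.57] [(87, 114.74), (99, 115.35), (75, 115.08), (36, 113.04), (10, 111.34)]
```

Emit:
apply_moves(rows=[[0, 0, -2, 0, 0, 0], [0, 0, -4, 0, 0, 0], [0, 0, -10, 0, 0, 0], [0, 0, -25, 0, 0, 0], [0, 0, -25, 0, 0, 0]])

```text
time: 13.52
tool_pos: [578.8, -267.3, 178.1]
tcp_rot: [180.0, -0.0, -173.9]
ft_force: [-0.1, 0.0, -1.4]
finger_gap: -0.1
grip_force: 0.0
```

```bash
cat > kin.py <<'E'
from h import *
from scipy.optimize import least_squares
def fk(q,p):
    d1,a1,L2,L3,Lt,e,o3,a3=p; q=np.radians(q)
    # q1 about z, q2/q3 pitch forward, q4 about forearm, q5 pitch, q6 about tool
    E=lambda ax,a: Ro.from_rotvec(np.eye(3)[ax]*a)
    R=E(2,q[0]); P=np.array([0,0,d1])+R.apply([a1,e,0])
    R=R*E(1,q[1]); P=P+R.apply([0,0,L2])
    R=R*E(1,q[2]); P=P+R.apply([a3,0,L3])
    R=R*E(2,q[3])*E(1,q[4]); P=P+R.apply([0,0,Lt])
    return P,R*E(2,q[5]+np.pi/2) 
def data(): return [json.loads(l) for l in open('log.jsonl')]
def res(x,D,free,base):
    p=np.array(base); p[free]=x
    return np.concatenate([fk(q,p)[0]-np.array(t) for q,t,r in D])
if __name__=='__main__':
    plan([526.6,-19.1,150],[180,0,161.7],6)
    D=data(); base=np.array([300.,0,400,400,250,50,0,0])
    for a3free in (0,1):
        free=[0,1,2,3,5]+([7] if a3free else [])
        f=least_squares(res,base[free],args=(D,free,base)); print(f.x,np.sqrt(np.mean(f.fun**2)))
    q,t,r=D[-1]; print(fk(q,base)[1].as_euler('xyz',degrees=True),r)
E
python3 kin.py
```

```text
from [ 578.83 -267.26  178.06] [ 179.98   -0.03 -173.91] t 13.525 F [-0.07  0.03 -1.42] q [ -29.39   14.88   82.48    0.     82.68 -125.48]
[4.3, 42.0, 4.7] [0.0, -0.0, 0.071]
[7.2, 41.6, 4.7] [0.0, -0.0, 0.071]
[10.2, 41.0, 4.7] [0.0, -0.0, 0.071]
[13.1, 40.2, 4.7] [0.0, -0.0, 0.071]
[15.9, 39.2, 4.7] [0.0, -0.0, 0.071]
[18.6, 37.9, 4.7] [0.0, -0.0, 0.071]
[135.4  -13.77 376.99 553.    51.18] 2.3416769094820595
[203.12   0.06 368.89 553.33  51.18  61.22] 0.04570127408907139
[ 179.98   -0.03 -173.91] [179.977676243622, -0.02642534383771563, -173.91059459443252]
```

```bash
cat > g.py <<'E'
from kin import *
H=np.array([389.2,26.3,106]); T=np.array([523.8,-18.2,110])
e=(T-H)*[1,1,0]; e/=np.linalg.norm(e); n=np.array([-e[1],e[0],0]); up=np.array([0,0,1.])
psi=np.degrees(np.arctan2(e[1],e[0]))
def pose(lid,th,dep=14,back=0,out=2,extra=0):
    a=np.radians(lid); r=142+out
    G=H+e*(r*np.cos(a)-4*np.sin(a))+up*(r*np.sin(a)+4*np.cos(a))
    R=Ro.from_rotvec(-n*np.radians(th))*rot([180,0,psi+180])
    return G+R.apply([0,0,1])*(dep-back), R.as_euler('xyz',degrees=True)
E
python3 -c "
from g import *
print(psi)
P,r=pose(0,-20,back=55); print(P,r); plan(P,r,10)"
```

```text
-18.294361646970657
[539.24 -23.3  148.53] [180.   -20.   161.71]
from [ 578.83 -267.26  178.06] [ 179.98   -0.03 -173.91] t 13.525 F [-0.07  0.03 -1.42] q [ -29.39   14.88   82.48    0.     82.68 -125.48]
[1.3, 24.7, 3.0] [-0.007, 0.034, 0.042]
[2.3, 24.6, 3.2] [-0.007, 0.034, 0.042]
[3.2, 24.4, 3.5] [-0.007, 0.034, 0.042]
[4.1, 24.3, 3.8] [-0.007, 0.034, 0.042]
[5.0, 24.0, 4.1] [-0.007, 0.034, 0.042]
[5.8, 23.8, 4.5] [-0.007, 0.034, 0.042]
[6.7, 23.5, 4.9] [-0.007, 0.034, 0.042]
[7.5, 23.1, 5.3] [-0.007, 0.034, 0.042]
[8.3, 22.8, 5.7] [-0.007, 0.034, 0.042]
[9.0, 22.4, 6.2] [-0.007, 0.034, 0.042]
```

Emit:
apply_moves(rows=[[1.3, 24.7, 3.0, -0.007, 0.034, 0.042], [2.3, 24.6, 3.2, -0.007, 0.034, 0.042], [3.2, 24.4, 3.5, -0.007, 0.034, 0.042], [4.1, 24.3, 3.8, -0.007, 0.034, 0.042], [5.0, 24.0, 4.1, -0.007, 0.034, 0.042]], fingers=60, grip_force=30)

```text
time: 14.15
tool_pos: [559.2, -144.6, 162.7]
tcp_rot: [179.0, -9.9, 174.0]
ft_force: [0.4, 0.7, -0.4]
finger_gap: 60.2
grip_force: 0.0
```

Emit:
apply_moves(rows=[[5.8, 23.8, 4.5, -0.007, 0.034, 0.042], [6.7, 23.5, 4.9, -0.007, 0.034, 0.042], [7.5, 23.1, 5.3, -0.007, 0.034, 0.042], [8.3, 22.8, 5.7, -0.007, 0.034, 0.042], [9, 22.4, 6.2, -0.007, 0.034, 0.042]])

```text
time: 14.78
tool_pos: [539.3, -22.6, 147.5]
tcp_rot: [-179.8, -19.8, 161.7]
ft_force: [0.8, 0.3, 0.8]
finger_gap: 59.9
grip_force: 0.0
```

```bash
cat > ik.py <<'E'
from g import *
D=data(); base=np.array([203,0,369,553,250,51.,0,61])
free=[0,1,2,3,4,5,7]
f=least_squares(res,base[free],args=(D,free,base)); prm=base.copy(); prm[free]=f.x
print('fit',prm,np.sqrt(np.mean(f.fun**2)))
def ik(P,rpy,q0):
    Rt=rot(rpy)
    def r(q):
        p,R=fk(q,prm); return np.r_[p-P,(R.inv()*Rt).as_rotvec()*200]
    lo=np.array([-169.43,-51.17,1.28,-76.62,0,-152.29])+.1; hi=np.array([169.43,129.36,143.12,256.62,156.53,152.29])-.1
    s=least_squares(r,np.clip(q0,lo+.1,hi-.1),bounds=(lo,hi)); return s.x,np.linalg.norm(s.fun)
E
python3 - <<'E'
from ik import *
P,r=pose(0,-20); plan(P,r,5)
from ik import *
q=np.array(data()[-1][0]); D=data(); 
import ik as I
for end in (0,10,20,30,40):
    qq=q.copy(); out=[]
    for k in range(0,13):
        a=60*k/12; qq,er=I.ik(*pose(a,-20+(end+20)*k/12),qq)
        if k in(0,6,12) or er>1: out.append((a,round(er,1),np.round(qq).tolist()))
    print(end,out[0],out[-1],len(out))
eyes.snapshot('wrist')
print([(r['xyz'],r['confidence']) for n in('tab_a','hinge_a') for r in models.place_of(n,'wrist')])
p,d=eyes.snapshot('wrist'); cv2.imwrite('pics/w4.png',p[:,:,::-1])
E
```

```text
fit [318.1  -0.  369.1 553.4 364.8  51.2   0.   61.6] 6.09521910769988e-13
from [539.28 -22.6  147.49] [-179.8   -19.79  161.67] t 14.775 F [0.81 0.34 0.77] q [ -9.69  20.38  81.41   2.74  97.81 -81.49]
[0.1, -0.1, 10.8] [-0.001, 0.001, -0.0]
[0.1, -0.1, 10.8] [-0.001, 0.001, -0.0]
[0.1, -0.1, 10.8] [-0.001, 0.001, -0.0]
[0.1, -0.1, 10.8] [-0.001, 0.001, -0.0]
[0.0, -0.1, 10.8] [-0.001, 0.001, -0.0]
0 (0.0, np.float64(0.0), [-10.0, 21.0, 87.0, 3.0, 92.0, -82.0]) (60.0, np.float64(0.0), [-6.0, -15.0, 108.0, -0.0, 87.0, -78.0]) 3
10 (0.0, np.float64(0.0), [-10.0, 21.0, 87.0, 3.0, 92.0, -82.0]) (60.0, np.float64(0.0), [-4.0, -25.0, 117.0, -3.0, 79.0, -75.0]) 3
20 (0.0, np.float64(0.0), [-10.0, 21.0, 87.0, 3.0, 92.0, -82.0]) (60.0, np.float64(0.0), [-1.0, -36.0, 125.0, -6.0, 71.0, -72.0]) 3
30 (0.0, np.float64(0.0), [-10.0, 21.0, 87.0, 3.0, 92.0, -82.0]) (60.0, np.float64(0.0), [2.0, -46.0, 134.0, -11.0, 64.0, -68.0]) 3
40 (0.0, np.float64(0.0), [-10.0, 21.0, 87.0, 3.0, 92.0, -82.0]) (60.0, np.float64(11.3), [8.0, -51.0, 139.0, -21.0, 59.0, -58.0]) 3
[]
```

View pics/w4.png

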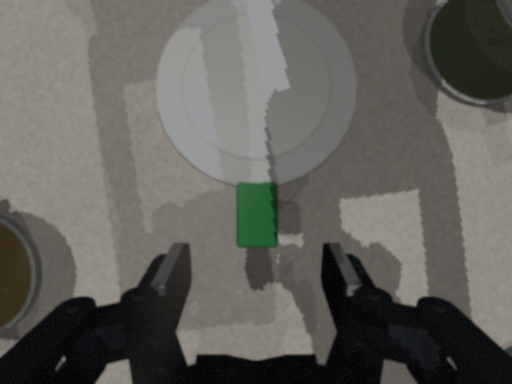

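The wrist view shows the middle tab at (256,215), centred between the open fingers at (190,265) and (322,265). I'll descend along the tool axis and grip.

Emit:
apply_moves(rows=[[0, 0, 11, 0, 0, 0], [0, 0, 11, 0, 0, 0], [0, 0, 11, 0, 0, 0], [0, 0, 11, 0, 0, 0], [0, 0, 10, 0, 0, 0]])

```text
time: 15.6
tool_pos: [521.5, -17.9, 95.4]
tcp_rot: [-179.8, -19.8, 161.7]
ft_force: [-0.3, 0.2, 0.5]
finger_gap: 60.0
grip_force: 0.0
```

Emit:
apply_moves(rows=[[0, 0, 0, 0, 0, 0], [0, 0, 0, 0, 0, 0], [0, 0, 0, 0, 0, 0], [0, 0, 0, 0, 0, 0], [0, 0, 0, 0, 0, 0]], fingers=15, grip_force=30)

```text
time: 16.23
tool_pos: [522.3, -17.9, 96.6]
tcp_rot: [-179.8, -19.7, 161.8]
ft_force: [-0.1, 0.0, 0.3]
finger_gap: 23.2
grip_force: 33.1
```

```bash
cat > lift.py <<'E'
from g import *
import sys
# rows from measured pose, through lid angles a0->a1, tilt linear in lid: th=-20+45*a/60
a0,a1,k=map(float,sys.argv[1:4]); k=int(k)
s=sense(); log(s); p=s['tool_pos']; R=rot(s['tcp_rot'])
P0,r0=pose(a0,-20+.75*a0); print('t',s['time'],'off',p-P0,'F',s['ft_force'],'M',s['wrist_torque'],'gap',s['finger_gap'],s['grip_force'],'q',s['joint_pos'])
pa,Ra=P0,rot(r0)
for i in range(1,k+1):
    a=a0+(a1-a0)*i/k; P,r=pose(a,-20+.75*a); Rn=rot(r)
    print(np.round(Ra.inv().apply(P-pa),1).tolist(),np.round((Ra.inv()*Rn).as_rotvec(),3).tolist()); pa,Ra=P,Rn
E
python3 lift.py 0 10 5; python3 -c "
from h import *
p,d=eyes.snapshot('wrist'); cv2.imwrite('pics/w5.png',p[:,:,::-1])"
```

```text
t 16.225 off [ 0.9  -0.5  -0.26] F [-0.09  0.02  0.28] M [ 0.1  -0.21  0.03] gap 23.247747463824957 33.053560853004456 q [ -9.52  20.59  86.74   2.76  92.19 -81.67]
[1.6, 0.0, -4.6] [0.0, -0.026, 0.0]
[1.6, -0.0, -4.6] [0.0, -0.026, -0.0]
[1.6, -0.0, -4.6] [0.0, -0.026, -0.0]
[1.7, -0.0, -4.6] [-0.0, -0.026, 0.0]
[1.7, -0.0, -4.6] [-0.0, -0.026, -0.0]
```

View pics/w5.png

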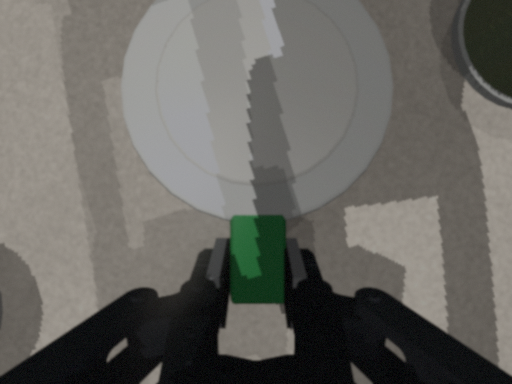

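The picture shows the pads closed on both sides of the tab at (257,260), with a gap of about 24 mm. First a small test lift.

Emit:
apply_moves(rows=[[0.8, 0, -2.3, 0, -0.013, 0], [0.8, 0, -2.3, 0, -0.013, 0], [0.8, 0, -2.3, 0, -0.013, 0], [0.8, 0, -2.3, 0, -0.013, 0], [0, 0, 0, 0, 0, 0]])

```text
time: 16.9
tool_pos: [522.3, -17.9, 106.5]
tcp_rot: [-179.8, -16.7, 161.8]
ft_force: [4.1, -0.6, -2.3]
finger_gap: 23.2
grip_force: 33.0
```

```bash
python3 lift.py 4 60 15; python3 -c "
from h import *
lid([449,4.5],-18.3,cam='top'); lid([449,4.5],-18.3)" 2>/dev/null
```

```text
t 16.9 off [ 0.83 -0.49 -0.1 ] F [ 4.07 -0.61 -2.33] M [-0.2  -1.37 -0.06] gap 23.15823411737851 32.97061085700989 q [ -9.27  17.03  89.32   2.39  90.13 -81.4 ]
[3.2, -0.0, -8.6] [0.0, -0.049, 0.0]
[3.3, 0.0, -8.5] [-0.0, -0.049, 0.0]
[3.5, -0.0, -8.4] [-0.0, -0.049, -0.0]
[3.6, 0.0, -8.4] [0.0, -0.049, -0.0]
[3.7, -0.0, -8.3] [0.0, -0.049, -0.0]
[3.9, 0.0, -8.2] [-0.0, -0.049, 0.0]
[4.0, 0.0, -8.1] [-0.0, -0.049, -0.0]
[4.1, -0.0, -8.1] [-0.0, -0.049, -0.0]
[4.3, 0.0, -8.0] [0.0, -0.049, -0.0]
[4.4, -0.0, -7.9] [-0.0, -0.049, 0.0]
[4.5, 0.0, -7.8] [0.0, -0.049, -0.0]
[4.7, -0.0, -7.7] [0.0, -0.049, 0.0]
[4.8, -0.0, -7.6] [-0.0, -0.049, -0.0]
[4.9, -0.0, -7.6] [-0.0, -0.049, -0.0]
[5.0, 0.0, -7.5] [0.0, -0.049, 0.0]
top t 16.9 z [522.27 -17.91 106.55] F [ 4.07 -0.61 -2.33] [(0, nan), (0, nan), (1, 119.14), (184, 122.83), (184, 123.09)]
wrist t 16.95 z [522.28 -17.97 106.38] F [ 6.02 -1.24 -3.18] [(2610, 118.29), (8915, 119.45), (10236, 120.8), (9746, 122.07), (6158, 122.79)]
```

The lid lifts at about 2 N, so the middle one is the loose lid. I'll keep lifting.

Emit:
apply_moves(rows=[[3.2, 0, -8.6, 0, -0.049, 0], [3.3, 0, -8.5, 0, -0.049, 0], [3.5, 0, -8.4, 0, -0.049, 0], [3.6, 0, -8.4, 0, -0.049, 0], [3.7, 0, -8.3, 0, -0.049, 0]])

```text
time: 17.62
tool_pos: [513.5, -15.0, 150.9]
tcp_rot: [-179.8, -2.6, 161.8]
ft_force: [5.5, -0.0, -1.8]
finger_gap: 23.1
grip_force: 33.0
```

```bash
python3 lift.py 22.7 60 1
```

```text
t 17.625 off [ 0.31 -0.33 -0.41] F [ 5.54 -0.01 -1.75] M [-0.1  -0.98  0.  ] gap 23.064507732868 32.95829772949219 q [ -7.62  -0.3  101.94   0.31  81.   -79.47]
[59.6, 0.0, -65.7] [0.0, -0.488, 0.0]
```

Emit:
apply_moves(rows=[[3.9, 0, -8.2, 0, -0.049, 0], [4.0, 0, -8.1, 0, -0.049, 0], [4.1, 0, -8.1, 0, -0.049, 0], [4.3, 0, -8.0, 0, -0.049, 0], [4.4, 0, -7.9, 0, -0.049, 0]])

```text
time: 18.25
tool_pos: [491.7, -7.8, 189.8]
tcp_rot: [-179.8, 11.4, 161.8]
ft_force: [2.4, -0.4, -1.2]
finger_gap: 23.3
grip_force: 33.0
```

```bash
python3 lift.py 41.3 60 1
```

```text
t 18.25 off [-0.28 -0.15 -0.55] F [ 2.39 -0.44 -1.23] M [-0.14 -0.67  0.03] gap 23.321574657231036 32.99876153469086 q [ -4.81 -19.48 115.44  -2.93  73.05 -76.04]
[27.5, -0.0, -35.6] [-0.0, -0.245, -0.0]
```

Emit:
apply_moves(rows=[[4.5, 0, -7.8, 0, -0.049, 0], [4.7, 0, -7.7, 0, -0.049, 0], [4.8, 0, -7.6, 0, -0.049, 0], [4.9, 0, -7.6, 0, -0.049, 0], [5.0, 0, -7.5, 0, -0.049, 0]])

```text
time: 18.88
tool_pos: [459.3, 2.8, 218.9]
tcp_rot: [-179.8, 25.4, 161.9]
ft_force: [2.1, -0.1, -0.6]
finger_gap: 23.4
grip_force: 33.1
```

Emit:
apply_moves(rows=[[0, 0, 0, 0, 0, 0], [0, 0, 0, 0, 0, 0], [0, 0, 0, 0, 0, 0], [0, 0, 0, 0, 0, 0], [0, 0, 0, 0, 0, 0]])

```text
time: 19.5
tool_pos: [459.8, 2.7, 218.7]
tcp_rot: [-179.8, 25.3, 161.9]
ft_force: [0.9, 0.2, -1.7]
finger_gap: 23.1
grip_force: 33.1
```

```bash
cat > ang.py <<'E'
from g import *
s=sense(); p,d=eyes.snapshot('wrist'); cv2.imwrite('pics/w6.png',p[:,:,::-1])
for cam in ('wrist','scene','top'):
    if cam!='wrist': p,d=eyes.snapshot(cam)
    K=eyes.get_calibration(cam); v,u=np.nonzero(d>0); z=d[v,u]
    m=cv2.undistortPoints(np.stack([u,v],1).astype(float)[:,None],K['intrinsics'],np.array(K['D']))[:,0]; X=np.c_[m*z[:,None],z]
    if cam=='wrist':
        M=np.array(K['mount']); X=rot(s['tcp_rot']).apply(X@M[:3,:3].T+M[:3,3])+s['tool_pos']
    else: X=(X-np.array(K['t']))@np.array(K['R'])
    Q=X-H; x=Q@e; y=Q@n; k=(abs(y)<40)&(x>0)&(x<75)&(Q[:,2]>15)&(Q[:,2]<115)&(abs(np.degrees(np.arctan2(Q[:,2],x))-60)<20)
    if k.sum()>5: print(cam,k.sum(),'median angle',np.median(np.degrees(np.arctan2(Q[k,2],x[k]))),'slope',np.degrees(np.arctan(1/np.polyfit(Q[k,2],x[k],1)[0])))
    if cam=='scene': cv2.imwrite('pics/s6.png',p[:,:,::-1])
E
python3 lift.py 60 60 1; python3 ang.py
```

```text
t 19.5 off [-0.08 -0.18 -1.35] F [ 0.87  0.15 -1.69] M [ 0.19  0.1  -0.06] gap 23.143683676907152 33.10158848762512 q [  0.24 -41.04 129.63  -8.59  67.56 -70.  ]
[0.0, 0.0, 0.0] [0.0, 0.0, 0.0]
wrist 30732 median angle 66.17081640919699 slope 58.523729696621295
scene 224 median angle 58.550846523164495 slope 59.851628815252454
top 37 median angle 63.57489607085684 slope 59.959911421222436
```

View pics/s6.png

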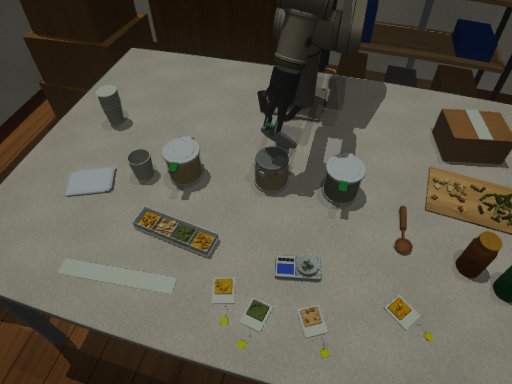

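The scene view shows the middle canister (271,170) open, with the gripper holding the lid by its tab at (275,125). The lid slope reads about 59–60° in all three cameras, and the cup, scale, tray and spoon haven't moved.

```bash
python3 -c "
from bench import sense,job
s=sense(); print(s['tool_pos'],s['qd'],s['finger_gap'],s['grip_force']); print(job.hand_in())"
```

```text
[459.7578598    2.80868458 218.72645137] [ 0.04186041 -0.17623715  0.01420105 -0.03728742 -0.11143665  0.0866334 ] 23.32670309671827 33.0415141582489
the job is handed in; nothing more can be done
None
```

I tapped all three lids from left to right and handed in with the loose middle lid held still by its tab at about 60°; the cup, scale, tray and spoon were not moved. The left and right lids also sank about 3 mm when pressed, more than the stated 1 mm, but they were clearly stiffer.

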